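# File the sawn edge of a copper plate on the force stand

### The arm

A 7-joint arm with a two-finger parallel gripper is mounted at the origin on the work surface. World frame = base frame: x ahead of the robot, y to its left, z up, the work surface at z = 0. Lengths are in m, angles in rad, forces in N, time in s.
With the tool pointing down it reaches from about 0.4 to 0.875 m from the base axis. Payload 4.4 kg.
Tool frame: the origin (TCP) lies at the very end of the fingers, on their centre line; the grasp point (between the pads) lies 19 mm behind it; x points along the fingers, y is the direction in which the jaws open and shut, and the axes are right-handed (so a half turn about x gives the same grasp; the last joint's range is limited). The gripper opens to 85 mm and grips with 20 to 120 N. Pads are 22 mm wide; open, the fingers measure 114 mm over their backs; the gripper's body (76 mm by 85 mm) begins 54 mm behind the grasp point. The pads swing forward as they close: fully open they stand 13 mm farther back than shut.
Start: joints at [-1.232, 0.628, 0.038, 1.517, -0.027, 0.996, -0.02], TCP at [0.256, 0.597, 0.231] pointing down, gripper open.
Joint ranges: [-3.06, 3.06], [-0.37, 2.12], [-1.25, 1.32], [0.18, 2.47], [-1.1, 4.24], [0.23, 1.98], [-2.94, 2.94]. Speed limits (rad/s): [2.57, 2.57, 3.14, 3.14, 3.14, 3.14, 3.14].

### API

Orientations are given as a rotation vector (axis times angle).
In Python, from workcell import sensors, eyes, ctrl gives the robot as it stands.
- The arm moves only by the tool step_arm, never from a script. Its argument "increments" is a list that holds one entry, the list of rows, each a list of 7 numbers: the turn, a rotation vector about the tool's x, y, z in degrees, then the shift along the tool's x, y, z in mm, then the finger opening in mm, from 0 to 85.4. In form: [[[ax, ay, az, tx, ty, tz, fingers], ...]]. A call has 1 to 10 rows; each row shifts and turns the pose as measured when the row begins, along the tool's axes as they then stand; what a row does not reach is not made up. A row lasts 1/10 s, in which the tool goes at most 50 mm and 8.59 degrees, less where a joint would pass 70% of its speed; a pose out of reach is approached as far as the arm can. A call with a gripper value outside its range is refused whole. The fingers move at their own pace and stop on an object; the grip force is fixed at half the most. Time passes only in rows, so rows that do not move let the fingers close. It gives the time, the measured TCP pose, the force and the opening at its end, in the units of the state.
- sensors.read_state(): the state, without advancing time (a new reading comes with each control period).
- eyes.get_image(name): name is "scene" or "side" or "wrist"; returns the picture (420x560x3 uint8, blue, green, red); there is no depth.
- eyes.camera_model(name): a dict with "camera_matrix" (3x3 intrinsics, pixels), "rvec" (rotation vector, rad) and "tvec" (3), from world to camera coordinates, as OpenCV has them. Camera axes: x right, y down, z forward; pixel columns grow to the right and rows downward; lengths in m; the calibration is good to about 2 mm. A picture is of the moment at which its call begins: read the wrist's pose just before it. camera_model takes no time and is no camera call; for the wrist camera it gives the pose at the moment of the call.
- ctrl.finish_job(): hands the job in, once; it reports no verdict.
The state is a dict: "time": time; "joint_positions": joint angles; "dq": joint speeds; "tau": joint torques, N m; "ee_pos": TCP position; "ee_rot": TCP orientation; "force": force on the tool from outside, world axes, zero at the start; "wrist_torque": the same for the moment, N m; "opening": finger opening in m.
Only numpy, scipy, OpenCV 4.12 (cv2) and the standard library are available. Lean on these libraries where they do the work, as an engineer would, in place of code of your own. Each camera call takes 0.05 s, during which the arm holds its last target.

### The job

Take the block-handled file from its rubber rest and dress the upper edge of the copper plate clamped in the blue vise with at least three forward strokes: set the toe half of the file level on the edge, push it straight across away from the robot, pressing lightly with about 8 N (never 15 N) all the way until the edge is under the heel half, then lift it clear and carry it back in the air, never dragging it backwards on the plate. When done, lay the file flat and lengthwise back on the middle of its rest, let go, and leave everything else where it is.

Things in the scene. Friction and masses are not known exactly. Their poses are not given: they have to be found in the camera images.
- file: flat file, about 0.25 kg: steel blade 150 x 26 x 6 thick, whole underside cuts; on it a wooden handle block 100 long x 22 wide x 38 high (6 to 44 mm above the underside), gripped from above across the 22 mm. Origin: centre of the underside. x along the blade to the toe (yellow band), z up to the handle. It lies on its rest, toe away from the robot
- rest: black rubber rest of the file, fixed, 200 x 64 mm, top 8 mm above the table; grey lips 12 mm high at its two short ends, 188 mm apart. Origin: centre of its underside; x lengthwise, away from the robot. The file belongs flat on it, within 20 mm lengthwise, 19 mm sideways and 0.25 rad. It stands left or right of the vise
- vise: blue vise on a spring force stand (foot 150 x 110 mm, fixed) which it and the clamped plate ride on. Origin: centre of the foot, on the table. x: direction of the forward stroke (away from the robot, within 0.35 rad of straight ahead), y along the jaws and the plate's edge, z up. Jaws 60 mm long, their top 92 mm above the table
- jaws (a point): middle of the vise's jaw slot, level with the jaw tops. A copper plate 6 mm thick (along the vise's x), 44 mm long (along y), centred here, stands out of the jaws; its level upper edge is 8 to 26 mm above this point, different each time and not measured: find it by touch. Pressed down, vise and plate sink about 1 mm for every 6 N
- drag (a joint): forward shift of the vise on its drag spring, m: 0 unloaded, plus when pushed forward along the vise's x, minus when dragged back; 1 mm for every 3 N, stops at 8 mm either way. A stroke under load reads above 0.0003; below -0.0004 the file is being dragged backwards
- meter: red hand meter, 150 x 75 x 32 mm, bystander; origin under its centre
- screwdriver: screwdriver lying on the table, bystander
- brush: brush lying on the table, bystander
- jar: amber jar with black lid, 60 mm across, 70 mm high, bystander; origin under its centre
- coupling: grooved aluminium shaft coupling standing on end, 56 mm across, 54 mm high, bystander; origin under its centre
- bar: loose copper plate offcut, 90 x 44 x 6 mm, lying flat, bystander (not the plate to be filed)
- block: green terminal block, 30 x 90 x 22 mm, bystander; origin under its centre

How it is judged:
By the outcome, as a careful person would: the job done as asked, in the order asked, and still so for the second after the job is handed in, with the robot touching nothing.
It also fails if it takes over 72 s, if anything falls off the work surface, if the arm or the gripper's body presses on something with over 40 N, if the wrist force passes 120 N, or if a joint passes its speed limit or range.

## Working session

There is one attempt and no reset: what is moved stays moved. The work goes in short steps, Python scripts to look and compute and a tool call to move; the robot and the scene stay as the last step left them, time stands still between calls to the robot, and variables do not carry over. Pictures are saved under pics/ and viewed, and the job is handed in when it is done.

Besides the shell and the picture viewer there is one more tool, called after "Emit:" by a JSON object that holds its "api" and its "payload". step_arm: Moves the arm, as the interface text tells. Its arguments: {"type":"object","properties":{"increments":{"type":"array"}},"required":["increments"]}

```bash
ls; mkdir -p pics; cat > h.py <<'E'
import numpy as np, cv2
from workcell import sensors, eyes, ctrl
from scipy.spatial.transform import Rotation as R
np.set_printoptions(precision=4,suppress=True)
def st():
    s=sensors.read_state(); return s
def show():
    s=st(); Rm=R.from_rotvec(s['ee_rot']).as_matrix()
    print('t',s['time'],'p',np.array(s['ee_pos']),'F',np.array(s['force']),'op',s['opening']); print(Rm); print('q',np.array(s['joint_positions']))
def snap(n,f):
    m=eyes.camera_model(n); im=eyes.get_image(n); cv2.imwrite(f'pics/{f}.png',im)
    np.savez(f'pics/{f}.npz',K=m['camera_matrix'],r=m['rvec'],t=m['tvec']); return im
def load(f):
    d=np.load(f'pics/{f}.npz'); return cv2.imread(f'pics/{f}.png'),d['K'],cv2.Rodrigues(d['r'])[0],d['t'].reshape(3)
def ray(f,uv):
    _,K,Rm,t=load(f); c=-Rm.T@t; d=Rm.T@np.linalg.inv(K)@np.array([uv[0],uv[1],1.]); return c,d/np.linalg.norm(d)
def onz(f,uv,z):
    c,d=ray(f,uv); return c+d*(z-c[2])/d[2]
def proj(f,P):
    _,K,Rm,t=load(f); q=(Rm@np.atleast_2d(P).T).T+t; q=q@np.array(K).T; return q[:,:2]/q[:,2:]
E
python3 - <<'E'
from h import *
show()
for n in('scene','side','wrist'):
    snap(n,n+'0'); c,d=ray(n+'0',(280,210)); print(n,c,d)
E
```

```text
pics
t 0.0 p [0.2557 0.5969 0.2304] F [-0.5634 -0.9729  0.3795] op 0.08537903601359516
[[-0.0007  0.3938  0.9192]
 [-0.0017  0.9192 -0.3938]
 [-1.     -0.0019  0.    ]]
q [-1.2318  0.6293  0.0384  1.5184 -0.027   0.9963 -0.02  ]
scene [ 1.2492 -0.519   0.7589] [-0.5798  0.5094 -0.636 ]
side [ 0.4015 -0.8569  0.9314] [ 0.1668  0.7029 -0.6914]
wrist [0.1861 0.6264 0.3737] [ 0.2614 -0.1108 -0.9588]
```

View pics/scene0.png

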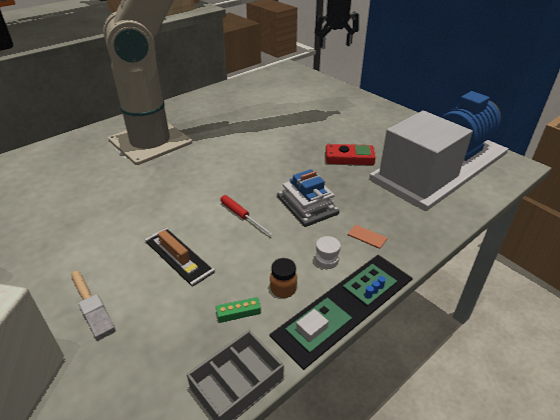

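View pics/side0.png

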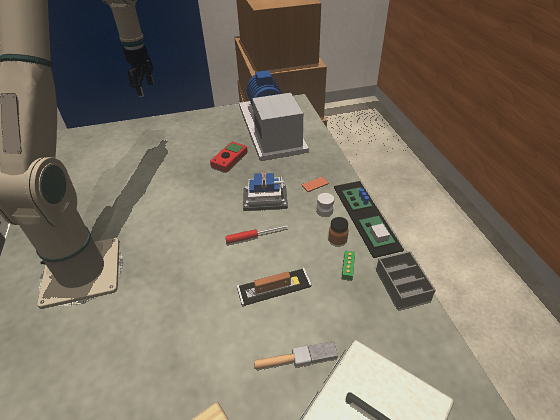

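View pics/wrist0.png

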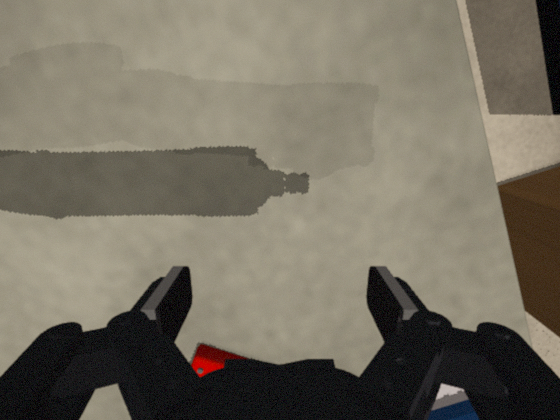

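The scene view shows the file on its rest around (178,253) and the vise around (308,192). In the side view they are at (274,286) and (265,188). The wrist view shows only table. I'll zoom in next.

```bash
python3 - <<'E'
from h import *
def crop(f,x,y,w,h,k): 
    return cv2.resize(load(f)[0][y:y+h,x:x+w],None,fx=k,fy=k,interpolation=cv2.INTER_CUBIC)
a=np.hstack([crop('scene0',140,220,80,70,5),crop('side0',230,260,80,70,5)][:2])
b=np.hstack([crop('scene0',270,155,80,70,5),crop('side0',230,160,80,50,5) if 0 else crop('side0',228,150,80,70,5)])
cv2.imwrite('pics/c1.png',a);cv2.imwrite('pics/c2.png',b)
for n,f,v,z in(('scene0',(178,253),(308,195),.01),('side0',(274,288),(265,195),.01)): print(onz(n,f,z),onz(n,v,z+.02))
E
```

```text
[ 0.5272 -0.208   0.01  ] [0.5867 0.1638 0.03  ]
[ 0.528  -0.2187  0.01  ] [0.5887 0.1455 0.03  ]
```

View pics/c1.png

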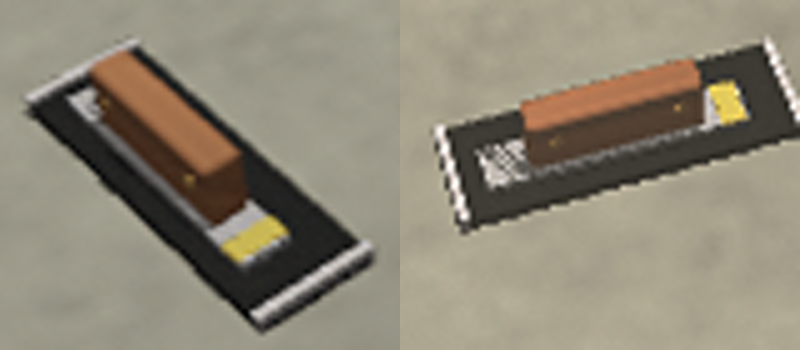

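View pics/c2.png

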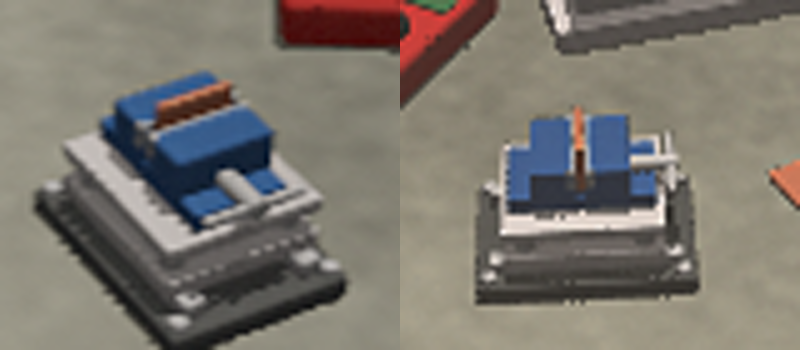

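Emit:
{"api": "step_arm", "payload": {"increments": [[[-7.7,0,0,-30,0,0,85],[-7.7,0,0,-30,0,0,85],[-7.6,0,0,-30,0,0,85],[0,0,0,-30,0,0,85],[0,0,0,0,-35,20,85],[0,0,0,0,-40,25,85],[0,0,0,0,-40,25,85],[0,0,0,0,-40,25,85],[0,0,0,0,-40,25,85],[0,0,0,0,-40,25,85]]]}}

```text
time: 1.15
ee_pos: [0.4023, 0.363, 0.351]
ee_rot: [-0.027, 1.577, 0.02]
force: [1.4, -0.5, 0.8]
opening: 0.0852
```

```bash
python3 -c "
from h import *
show()"
```

```text
t 1.15 p [0.4023 0.363  0.351 ] F [ 1.3738 -0.5142  0.7539] op 0.08523664711636775
[[-0.0067 -0.0303  0.9995]
 [-0.0044  0.9995  0.0303]
 [-1.     -0.0042 -0.0068]]
q [-0.762   0.3591 -0.0326  1.6399  0.0107  1.1506  0.8041]
```

Emit:
{"api": "step_arm", "payload": {"increments": [[[0,0,0,0,-40,25,85],[0,0,0,0,-40,25,85],[0,0,0,0,-40,25,85],[0,0,0,0,-40,25,85],[0,0,0,0,-40,25,85],[0,0,0,0,0,0,85],[0,0,0,0,0,0,85]]]}}

```text
time: 1.85
ee_pos: [0.54, 0.1484, 0.35]
ee_rot: [-0.02, 1.577, 0.006]
force: [0.2, 1.2, -0.3]
opening: 0.0848
```

```bash
python3 -c "
from h import *
show(); snap('wrist','w1'); show()"
```

```text
t 1.85 p [0.54   0.1484 0.35  ] F [ 0.1991  1.2151 -0.2969] op 0.08482781784968109
[[-0.0065 -0.0168  0.9998]
 [-0.0093  0.9998  0.0167]
 [-0.9999 -0.0092 -0.0066]]
q [-0.3581  0.39    0.0524  1.5956 -0.0142  1.1655  1.2837]
t 1.9 p [0.5402 0.1475 0.35  ] F [ 0.5504 -0.5811 -0.2312] op 0.08508934127632631
[[-0.0058 -0.0164  0.9998]
 [-0.0109  0.9998  0.0164]
 [-0.9999 -0.0108 -0.006 ]]
q [-0.3583  0.3899  0.0536  1.5957 -0.0128  1.1654  1.2837]
```

View pics/w1.png

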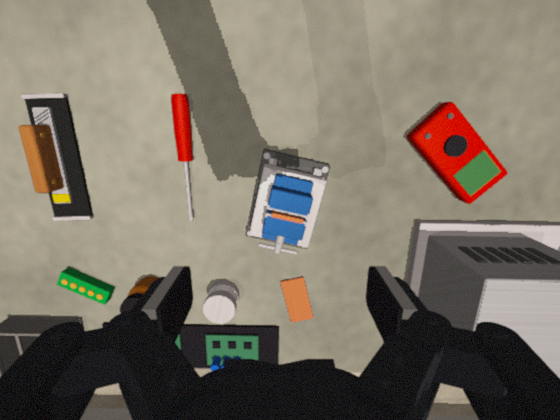

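The wrist view shows the whole scene. The rest is around (57,157) with its handle at (38,158), and the vise is around (287,200) with the plate at (287,217). I'll zoom for corners.

```bash
python3 - <<'E'
from h import *
def crop(f,x,y,w,h,k,g): 
    im=cv2.resize(load(f)[0][y:y+h,x:x+w],None,fx=k,fy=k,interpolation=cv2.INTER_CUBIC)
    for i in range(0,w,g): cv2.putText(im,str(x+i),(i*k,8),0,.3,(0,0,255)); cv2.line(im,(i*k,0),(i*k,h*k),(0,255,255),1) if 0 else cv2.line(im,(i*k,0),(i*k,4),(0,0,255),1)
    for i in range(0,h,g): cv2.putText(im,str(y+i),(0,i*k),0,.3,(0,0,255)); cv2.line(im,(0,i*k),(4,i*k),(0,0,255),1)
    return im
cv2.imwrite('pics/c3.png',crop('w1',235,140,105,120,5,10))
cv2.imwrite('pics/c4.png',crop('w1',5,85,100,145,4,10))
E
```

```text
(no output)
```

View pics/c3.png

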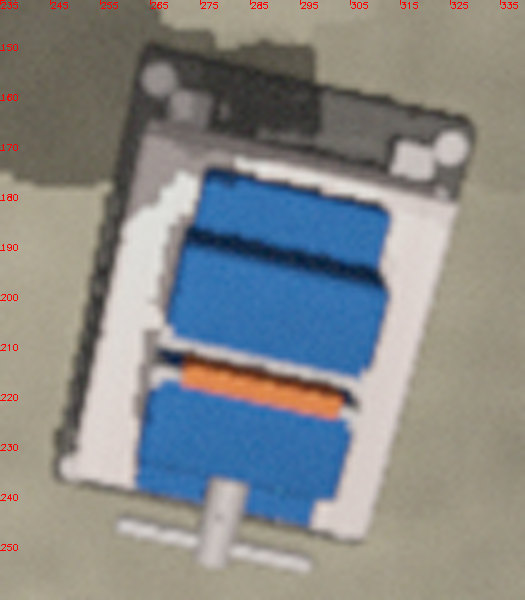

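View pics/c4.png

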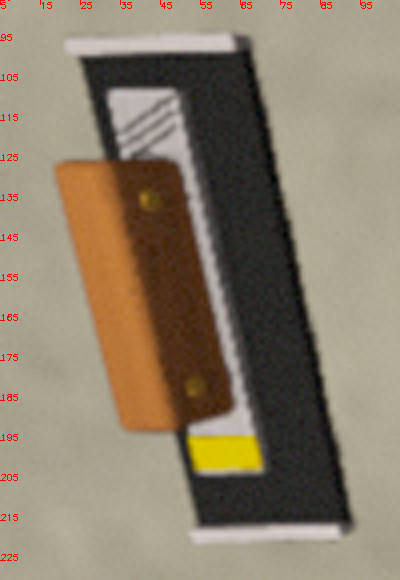

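```bash
python3 - <<'E'
from h import *
f='w1'
def yaw(a,b,z):
    A=onz(f,a,z);B=onz(f,b,z);d=B-A; return A,B,np.linalg.norm(d),np.degrees(np.arctan2(d[1],d[0]))
for n,a,b,z in [('plate front edge',(271,216.5),(303,223),.108),('rear jaw front',(268.5,206.5),(307.5,215.5),.092),('frontjaw back',(265.5,216.5),(305.5,226),.092),('foot back',(264,149),(329,164),.012),('foot left',(264,149),(247,236),.012),
 ('rest right edge(+y)',(67,94),(92.5,219),.008),('rest left',(25,98),(54,219),.008),('lip back',(21,95.5),(63.5,94),.012),('lip front',(53,219.5),(90,218.5),.012),('handle top left',(19,126.5),(36,192),.052),('handle top right',(36,125.5),(52,192.5),.052),('blade right',(50,107.5),(71,201),.014),('blade bot',(53,203),(71,202.5),.014)]:
    print(n,*yaw(a,b,z))
def tri(o):
    A=[];b=[]
    for g,uv in o:
        c,d=ray(g,uv);M=np.eye(3)-np.outer(d,d);A.append(M);b.append(M@c)
    x=np.linalg.lstsq(np.vstack(A),np.hstack(b),rcond=None)[0]; return x,[proj(g,x)[0]-uv for g,uv in o]
# scene plate: ends of top edge
sL=(270+160/5,155+102/5);sR=(270+232/5,155+83/5)
near=(228+178/5,150+142/5);far=(228+177/5,150+107/5)
print(sL,sR,near,far)
print(tri([('scene0',sL),('side0',near),('w1',(271,215))]));print(tri([('scene0',sR),('side0',far),('w1',(303,221))]))
E
```

```text
plate front edge [0.5858 0.1356 0.108 ] [0.5942 0.179  0.108 ] 0.044161893039442485 79.09543248088099
rear jaw front [0.5764 0.1315 0.092 ] [0.5884 0.1861 0.092 ] 0.05590974384749339 77.61600512986769
frontjaw back [0.591  0.1274 0.092 ] [0.6039 0.184  0.092 ] 0.058037826319778295 77.11300349732687
foot back [0.5048 0.1205 0.012 ] [0.5264 0.2241 0.012 ] 0.10586793529723942 78.20788561203945
foot left [0.5048 0.1205 0.012 ] [0.6517 0.0917 0.012 ] 0.1497014573414655 -11.095445774438424
rest right edge(+y) [ 0.4284 -0.1791  0.008 ] [ 0.6276 -0.1725  0.008 ] 0.19927912087738683 1.8774144159862818
rest left [ 0.4352 -0.2446  0.008 ] [ 0.6289 -0.2388  0.008 ] 0.19383896394633607 1.7140469322857477
lip back [ 0.432  -0.2467  0.012 ] [ 0.4288 -0.1817  0.012 ] 0.06504995500264586 92.77021214251718
lip front [ 0.6285 -0.2375  0.012 ] [ 0.6255 -0.174   0.012 ] 0.06356839693132367 92.74066915390809
handle top left [ 0.4762 -0.2263  0.052 ] [ 0.5715 -0.2226  0.052 ] 0.09538720423735814 2.200088488005815
handle top right [ 0.4744 -0.2016  0.052 ] [ 0.5718 -0.1984  0.052 ] 0.0974687088044107 1.9053917588790175
blade right [ 0.4485 -0.2046  0.014 ] [ 0.5949 -0.1994  0.014 ] 0.14646414073226094 2.0464713821526916
blade bot [ 0.5989 -0.2301  0.014 ] [ 0.5974 -0.1998  0.014 ] 0.030324198967085943 92.72530719836747
(302.0, 175.4) (316.4, 171.6) (263.6, 178.4) (263.4, 171.4)
(array([0.5859, 0.1371, 0.1078]), [array([-0.48  , -0.4287]), array([-0.0902,  0.5663]), array([1.1071, 1.5232])])
(array([0.5948, 0.1806, 0.1032]), [array([-0.4918, -0.0281]), array([-0.1665,  0.2529]), array([0.897 , 1.2951])])
```

```bash
cat >> h.py <<'E'
def plan(p,yawdeg,quiet=False):
    s=st(); Rm=R.from_rotvec(s['ee_rot']).as_matrix(); y=np.radians(yawdeg)
    z=np.array([np.cos(y),np.sin(y),0]); x=np.array([0,0,-1.]); D=np.column_stack([x,np.cross(z,x),z])
    rv=np.degrees(R.from_matrix(Rm.T@D).as_rotvec()); dp=1e3*(np.array(p)-s['ee_pos'])
    print('t %.2f'%s['time'],'p',np.array(s['ee_pos']),'F',np.array(s['force']),'T',np.array(s['wrist_torque']),'op %.4f'%s['opening'])
    print('rot(tool deg)',rv,'shift(tool now)',Rm.T@dp,'shift(aligned)',D.T@dp)
E
python3 -c "
from h import *
plan((.523,-.212,.15),2)"
```

```text
t 1.90 p [0.5402 0.1475 0.35  ] F [ 0.5504 -0.5811 -0.2312] T [-0.0615 -0.074   0.0062] op 0.0851
rot(tool deg) [-1.0599 -0.3508  0.6141] shift(tool now) [ 203.9872 -356.9701  -21.9278] shift(aligned) [ 199.9934 -358.6569  -29.7838]
```

Emit:
{"api": "step_arm", "payload": {"increments": [[[-0.5,-0.2,0.3,10,-40,-3,85],[-0.5,-0.1,0.3,20,-40,-3,85],[0,0,0,20,-40,-3,85],[0,0,0,20,-40,-3,85],[0,0,0,20,-40,-3,85],[0,0,0,25,-40,-3,85],[0,0,0,25,-40,-3,85],[0,0,0,25,-40,-3,85],[0,0,0,20,-30,-3,85],[0,0,0,0,0,0,85]]]}}

```text
time: 2.9
ee_pos: [0.531, -0.1923, 0.1575]
ee_rot: [-0.047, 1.565, 0.064]
force: [-0.1, -0.5, 0.4]
opening: 0.0847
```

```bash
python3 -c "
from h import *
plan((.523,-.212,.15),2)
snap('wrist','w2')"
```

```text
t 2.90 p [ 0.531  -0.1923  0.1575] F [-0.0541 -0.5047  0.3827] T [0.0064 0.0629 0.0291] op 0.0847
rot(tool deg) [ 2.0346  0.2996 -0.6064] shift(tool now) [  7.2291 -19.1687  -9.3809] shift(aligned) [  7.4804 -19.4112  -8.6574]
```

View pics/w2.png

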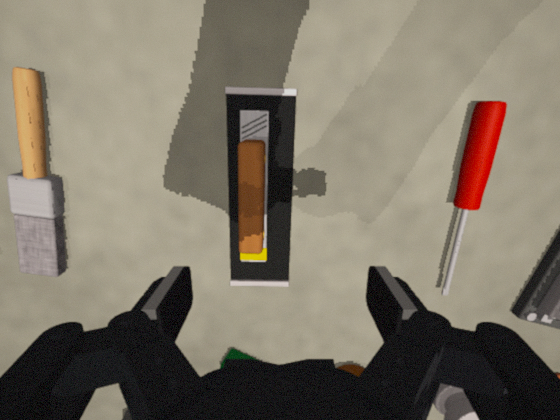

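The file lies at the centre of the view. The handle runs from (251,140) to (252,253), and the lips are at rows 91 and 284. I'll refine its pose with a mask.

```bash
python3 - <<'E'
from h import *
im,K,Rm,t=load('w2'); hsv=cv2.cvtColor(im,cv2.COLOR_BGR2HSV)
m=cv2.inRange(hsv,(3,90,40),(17,255,255)); m[:,:200]=0;m[:,300:]=0;m[:130]=0;m[262:]=0
print(cv2.boundingRect(m)); 
L=[];Rr=[]
for v in range(150,246,5):
    c=np.where(m[v])[0]; L.append(onz('w2',(c.min(),v),.052)[:2]); Rr.append(onz('w2',(c.max()+1,v),.052)[:2])
L=np.array(L);Rr=np.array(Rr)
for A in(L,Rr): print(np.polyfit(A[:,0],A[:,1],1)[0]*57.3, np.polyval(np.polyfit(A[:,0],A[:,1],1),.523))
ys=np.where(m.any(1))[0]; print(onz('w2',(252,ys.min()),.052),onz('w2',(252,ys.max()+1),.052))
for uv,z in[((227,91),.012),((296,91),.012),((231,284),.012),((289,284),.012)]: print(onz('w2',uv,z))
yb=cv2.inRange(hsv,(24,150,100),(34,255,255)); x,y,w,h=cv2.boundingRect(yb); print(x,y,w,h,onz('w2',(x,y+h),.014),onz('w2',(x+w,y+h),.014))
cv2.imwrite('pics/c5.png',cv2.resize(im[85:295,220:305],None,fx=3,fy=3))
print(onz('w2',(241,110),.014),onz('w2',(269,110),.014))
E
```

```text
(237, 140, 29, 113)
2.2632826387301868 -0.22741442326123879
1.6955028910640304 -0.20478320246819284
[ 0.472  -0.2175  0.052 ] [ 0.5713 -0.2132  0.052 ]
[ 0.4339 -0.2444  0.012 ]
[ 0.4296 -0.1831  0.012 ]
[ 0.6283 -0.2365  0.012 ]
[ 0.6242 -0.1737  0.012 ]
240 248 27 13 [ 0.5991 -0.2274  0.014 ] [ 0.5973 -0.1992  0.014 ]
[ 0.4491 -0.2313  0.014 ] [ 0.4473 -0.2061  0.014 ]
```

View pics/c5.png

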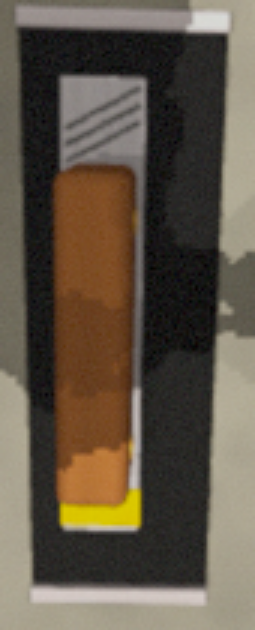

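Emit:
{"api": "step_arm", "payload": {"increments": [[[1.8,0.3,-0.6,20,-23,-8,85],[0,0,0,30,0,0,85],[0,0,0,20,0,0,85],[0,0,0,0,0,0,85]]]}}

```text
time: 3.35
ee_pos: [0.5321, -0.2027, 0.0899]
ee_rot: [-0.038, 1.56, 0.047]
force: [0.5, 0.4, 0.7]
opening: 0.0849
```

```bash
python3 -c "
from h import *
plan((.5225,-.216,.018),2.2)"
```

```text
t 3.35 p [ 0.5321 -0.2027  0.0899] F [0.4566 0.3595 0.7186] T [0.0078 0.0875 0.0085] op 0.0849
rot(tool deg) [ 0.8889  0.5721 -0.3072] shift(tool now) [ 71.7241 -13.1845 -11.0101] shift(aligned) [ 71.8995 -12.9631 -10.0902]
```

Emit:
{"api": "step_arm", "payload": {"increments": [[[0.9,0.6,-0.3,20,-13,-10,85],[0,0,0,15,0,0,85],[0,0,0,0,0,0,85]]]}}

```text
time: 3.65
ee_pos: [0.5281, -0.2096, 0.0575]
ee_rot: [-0.035, 1.564, 0.039]
force: [-0.2, 1.3, 0.3]
opening: 0.085
```

```bash
python3 -c "
from h import *
plan((.5225,-.216,.018),2.2)"
```

```text
t 3.65 p [ 0.5281 -0.2096  0.0575] F [-0.2244  1.2771  0.3075] T [ 0.0678  0.061  -0.0222] op 0.0850
rot(tool deg) [ 0.5116  0.3677 -0.1185] shift(tool now) [39.4248 -6.2375 -6.1408] shift(aligned) [39.476  -6.2094 -5.8321]
```

Emit:
{"api": "step_arm", "payload": {"increments": [[[0.5,0.4,-0.2,0,-6,-6,85],[0.3,0.3,0,0,-4,-4,85],[0,0,0,20,-1,-1,85],[0,0,0,0,0,0,85]]]}}

```text
time: 4.05
ee_pos: [0.5204, -0.2203, 0.0413]
ee_rot: [-0.03, 1.571, 0.026]
force: [0.6, 0.8, -1.0]
opening: 0.0852
```

```bash
python3 -c "
from h import *
plan((.5225,-.216,.018),2.2)"
```

```text
t 4.05 p [ 0.5204 -0.2203  0.0413] F [ 0.6218  0.8033 -0.9755] T [0.0236 0.0946 0.0144] op 0.0852
rot(tool deg) [-0.1611 -0.0066  0.1631] shift(tool now) [23.2744  4.305   2.2507] shift(aligned) [23.2868  4.2324  2.26  ]
```

Emit:
{"api": "step_arm", "payload": {"increments": [[[-0.2,0,0.2,8,4,2,85],[0,0,0,12,2,1,85],[0,0,0,3,0,0,85],[0,0,0,0,0,0,85]]]}}

```text
time: 4.45
ee_pos: [0.5252, -0.2142, 0.019]
ee_rot: [-0.031, 1.567, 0.031]
force: [0.4, -0.1, -0.7]
opening: 0.0851
```

```bash
python3 -c "
from h import *
plan((.5225,-.216,.018),2.2)"
```

```text
t 4.45 p [ 0.5252 -0.2142  0.019 ] F [ 0.4109 -0.1494 -0.6716] T [ 0.017   0.0338 -0.01  ] op 0.0851
rot(tool deg) [0.0444 0.1985 0.0085] shift(tool now) [ 0.9829 -1.6889 -2.7769] shift(aligned) [ 0.9923 -1.6912 -2.7721]
```

Emit:
{"api": "step_arm", "payload": {"increments": [[[0,0.2,0,1,-2,-3,85],[0,0.1,0,0,-1,-1,40],[0,0,0,0,0,0,30],[0,0,0,0,0,0,0],[0,0,0,0,0,0,0],[0,0,0,0,0,0,0],[0,0,0,0,0,0,0],[0,0,0,0,0,0,0]]]}}

```text
time: 5.25
ee_pos: [0.5213, -0.218, 0.0187]
ee_rot: [-0.031, 1.572, 0.03]
force: [0.0, 0.1, -0.2]
opening: 0.0212
```

```bash
python3 -c "
from h import *
plan((.5225,-.216,.018),2.2)"
```

```text
t 5.25 p [ 0.5213 -0.218   0.0187] F [ 0.0259  0.1289 -0.2038] T [-0.0331  0.0291 -0.0063] op 0.0212
rot(tool deg) [ 0.0323 -0.0809  0.0422] shift(tool now) [0.7028 1.9525 1.3148] shift(aligned) [0.706  1.9527 1.3127]
```

Emit:
{"api": "step_arm", "payload": {"increments": [[[0,0,0,-15,0,0,0],[0,0,0,-35,0,0,0],[0,0,0,-40,0,0,0],[0,0,0,-40,0,0,0],[0,0,0,-25,0,0,0],[0,0,0,0,0,0,0],[0,0,0,0,0,0,0]]]}}

```text
time: 5.95
ee_pos: [0.5193, -0.217, 0.1821]
ee_rot: [-0.03, 1.575, 0.031]
force: [-0.7, -0.2, -3.2]
opening: 0.0213
```

```bash
python3 -c "
from h import *
plan((.55,.167,.16),-11.5)
snap('wrist','w3')
cv2.imwrite('pics/s3.png',cv2.resize(snap('side','s3x')[150:350,150:400],None,fx=3,fy=3))"
```

```text
t 5.95 p [ 0.5193 -0.217   0.1821] F [-0.6797 -0.2413 -3.2494] T [0.0023 0.0176 0.0371] op 0.0213
rot(tool deg) [13.724  -0.2798 -0.0233] shift(tool now) [ 22.2176 382.5069  45.6808] shift(aligned) [ 22.0592 382.4198 -46.4795]
```

View pics/s3.png

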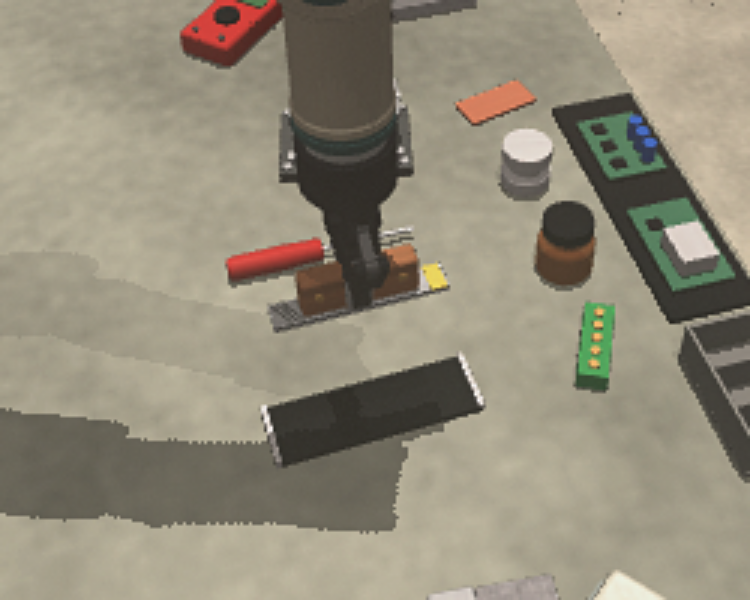

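View pics/w3.png

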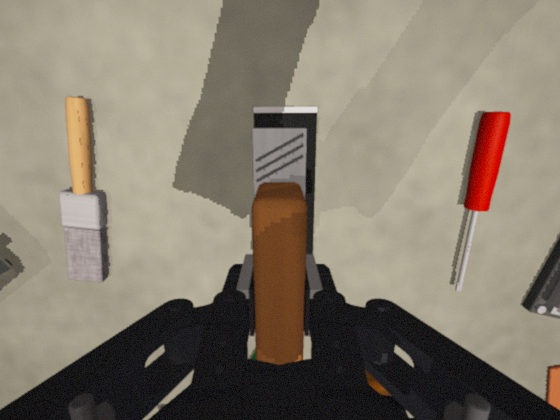

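In the side view the file is held level and the rest is empty. In the wrist view the handle sits centred between the fingers, with the heel end at row 127. I'll carry it to the vise.

Emit:
{"api": "step_arm", "payload": {"increments": [[[0,0,0,0,30,2,0],[0,0,0,0,42,3,0],[0,0,0,0,42,3,0],[0,0,0,0,42,3,0],[2.5,0,0,0,42,3,0],[3.5,0,0,0,42,0,0],[3.5,0,0,0,42,-5,0],[3.0,0,0,0,30,-8,0],[0,0,0,0,20,-8,0],[0,0,0,0,0,0,0]]]}}

```text
time: 7.05
ee_pos: [0.5062, 0.1283, 0.1638]
ee_rot: [0.148, 1.602, -0.158]
force: [-0.5, 0.8, -2.9]
opening: 0.0212
```

```bash
python3 -c "
from h import *
p=np.array([.5193,-.217,.1821])
a=onz('w3',(253,128),p[2]-.0047)-p;b=onz('w3',(307,128),p[2]-.0047)-p
print('heel rel TCP',a,b)
print([onz('w3',q,.012) for q in((253,108),(318,108))])
plan((.55,.167,.16),-11.5)
"
```

```text
heel rel TCP [-0.0721 -0.0155 -0.0047] [-0.0731  0.0101 -0.0047]
[array([ 0.4316, -0.2463,  0.012 ]), array([ 0.4291, -0.1823,  0.012 ])]
t 7.05 p [0.5062 0.1283 0.1638] F [-0.4667  0.8244 -2.8653] T [-0.0538 -0.0235  0.0184] op 0.0212
rot(tool deg) [ 0.3991 -2.0331  0.5682] shift(tool now) [ 2.0519 46.4093 35.5965] shift(aligned) [ 3.769  46.6269 35.1691]
```

Emit:
{"api": "step_arm", "payload": {"increments": [[[0.3,-1.5,0.4,0,20,12,0],[0.2,-1.0,0.2,0,20,12,0],[0,0,0,0,5,3,0],[0,0,0,0,0,0,0]]]}}

```text
time: 7.45
ee_pos: [0.5383, 0.1651, 0.157]
ee_rot: [0.153, 1.567, -0.165]
force: [0.0, -0.9, -2.2]
opening: 0.021
```

```bash
python3 -c "
from h import *
plan((.543,.168,.145),-11.5)
"
```

```text
t 7.45 p [0.5383 0.1651 0.157 ] F [ 0.0278 -0.9409 -2.243 ] T [-0.0135  0.0165  0.0088] op 0.0210
rot(tool deg) [-0.1115 -0.0552  0.4442] shift(tool now) [11.9851  3.8469  4.065 ] shift(aligned) [12.0184  3.746   4.0608]
```

Emit:
{"api": "step_arm", "payload": {"increments": [[[-0.1,0,0.4,0,4,4,0],[0,0,0.1,0,1,1,0],[0,0,0,0,0,0,0]]]}}

```text
time: 7.75
ee_pos: [0.5429, 0.1652, 0.1557]
ee_rot: [0.159, 1.57, -0.162]
force: [-0.5, 0.0, -2.3]
opening: 0.0211
```

```bash
python3 -c "
from h import *
plan((.543,.168,.145),-11.5)
a=snap('scene','sc4')[130:250,240:400]; b=snap('side','sd4')[110:230,180:340]
cv2.imwrite('pics/c6.png',np.vstack([cv2.resize(x,None,fx=4.5,fy=2.5*1) if 0 else cv2.resize(x,None,fx=2.5*1,fy=2.5) for x in(a,b)]))
snap('wrist','w4')
"
```

```text
t 7.75 p [0.5429 0.1652 0.1557] F [-0.4588  0.0079 -2.31  ] T [0.094  0.032  0.0064] op 0.0211
rot(tool deg) [-0.2184 -0.2759  0.1249] shift(tool now) [10.6762  2.7371 -0.43  ] shift(aligned) [10.6799  2.7156 -0.471 ]
```

View pics/c6.png

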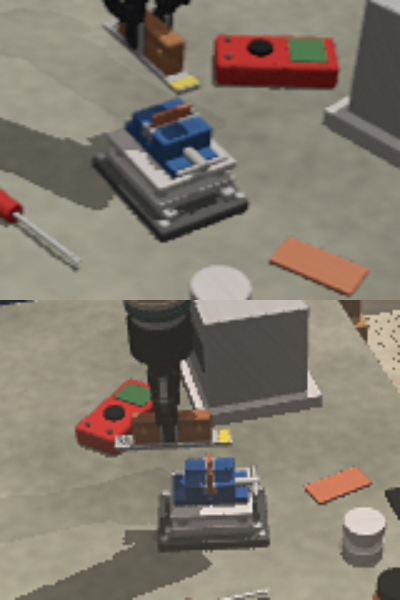

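View pics/w4.png

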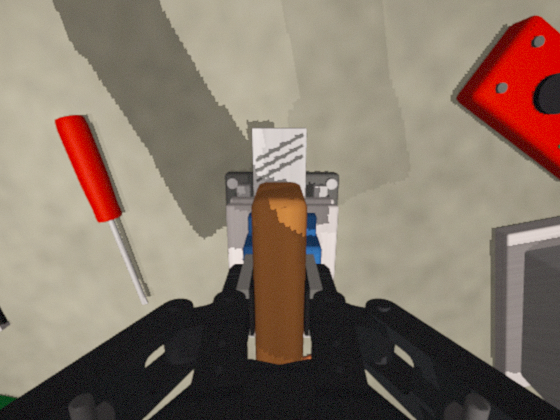

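Emit:
{"api": "step_arm", "payload": {"increments": [[[-0.2,-0.3,0.1,10,2,0,0],[0,0,0,10,1,0,0],[0,0,0,4,0,0,0],[0,0,0,0,0,0,0]]]}}

```text
time: 8.3
ee_pos: [0.543, 0.1688, 0.1297]
ee_rot: [0.157, 1.564, -0.157]
force: [-1.0, 0.4, -2.2]
opening: 0.0213
```

```bash
python3 -c "
from h import *
plan((.543,.168,.127),-11.5)
"
```

```text
t 8.30 p [0.543  0.1688 0.1297] F [-0.9978  0.3606 -2.2151] T [ 0.0182 -0.0339 -0.0434] op 0.0213
rot(tool deg) [0.0371 0.0408 0.0003] shift(tool now) [ 2.7186 -0.7746  0.198 ] shift(aligned) [ 2.7184 -0.7745  0.2005]
```

Orientation is within 0.05°, so I'll start touching down.

Emit:
{"api": "step_arm", "payload": {"increments": [[[0,0,0,2,-0.5,0,0],[0,0,0,2,0,0,0],[0,0,0,0,0,0,0]]]}}

```text
time: 8.6
ee_pos: [0.5428, 0.1683, 0.1251]
ee_rot: [0.157, 1.565, -0.157]
force: [-0.7, -0.1, -3.0]
opening: 0.0212
```

Emit:
{"api": "step_arm", "payload": {"increments": [[[0,0,0,1.5,0,0,0],[0,0,0,0,0,0,0]]]}}

```text
time: 8.8
ee_pos: [0.5431, 0.1683, 0.1238]
ee_rot: [0.157, 1.564, -0.157]
force: [0.7, 0.1, -3.2]
opening: 0.0211
```

Emit:
{"api": "step_arm", "payload": {"increments": [[[0,0,0,1.5,0,0,0],[0,0,0,0,0,0,0]]]}}

```text
time: 9.0
ee_pos: [0.5433, 0.1684, 0.1224]
ee_rot: [0.157, 1.564, -0.157]
force: [-0.8, -0.3, -3.1]
opening: 0.0215
```

Emit:
{"api": "step_arm", "payload": {"increments": [[[0,0,0,1.5,0,0,0],[0,0,0,0,0,0,0]]]}}

```text
time: 9.2
ee_pos: [0.5433, 0.1684, 0.1209]
ee_rot: [0.157, 1.563, -0.157]
force: [-0.2, 0.7, -2.1]
opening: 0.0213
```

Emit:
{"api": "step_arm", "payload": {"increments": [[[0,0,0,1.5,0,0,0],[0,0,0,0,0,0,0]]]}}

```text
time: 9.4
ee_pos: [0.5434, 0.1684, 0.1193]
ee_rot: [0.157, 1.563, -0.157]
force: [0.3, -0.6, -3.3]
opening: 0.0213
```

Emit:
{"api": "step_arm", "payload": {"increments": [[[0,0,0,1,0,0,0],[0,0,0,0,0,0,0]]]}}

```text
time: 9.6
ee_pos: [0.5434, 0.1684, 0.1182]
ee_rot: [0.157, 1.563, -0.157]
force: [0.1, -0.2, -2.1]
opening: 0.0215
```

Emit:
{"api": "step_arm", "payload": {"increments": [[[0,0,0,1,0,0,0],[0,0,0,0,0,0,0]]]}}

```text
time: 9.8
ee_pos: [0.5434, 0.1684, 0.1171]
ee_rot: [0.157, 1.563, -0.157]
force: [-0.2, 0.5, -2.7]
opening: 0.0215
```

Emit:
{"api": "step_arm", "payload": {"increments": [[[0,0,0,1,0,0,0],[0,0,0,0,0,0,0]]]}}

```text
time: 10.0
ee_pos: [0.5434, 0.1684, 0.116]
ee_rot: [0.157, 1.563, -0.157]
force: [1.4, -0.1, -1.8]
opening: 0.0214
```

Emit:
{"api": "step_arm", "payload": {"increments": [[[0,0,0,0.8,0,0,0],[0,0,0,0,0,0,0]]]}}

```text
time: 10.2
ee_pos: [0.5435, 0.1684, 0.1152]
ee_rot: [0.157, 1.563, -0.157]
force: [-0.9, 0.1, -2.6]
opening: 0.0215
```

Emit:
{"api": "step_arm", "payload": {"increments": [[[0,0,0,1,0,0,0],[0,0,0,0,0,0,0]]]}}

```text
time: 10.4
ee_pos: [0.5438, 0.1684, 0.1147]
ee_rot: [0.157, 1.562, -0.157]
force: [-0.1, 0.4, 0.8]
opening: 0.0213
```

Emit:
{"api": "step_arm", "payload": {"increments": [[[0,0,0,1,0,0,0]]]}}

```text
time: 10.5
ee_pos: [0.5439, 0.1684, 0.1141]
ee_rot: [0.158, 1.562, -0.156]
force: [-1.0, -0.2, 3.9]
opening: 0.0216
```

```bash
python3 -c "
from h import *
plan((.543,.168,.1139),-11.5)
"
```

```text
t 10.50 p [0.5439 0.1684 0.1141] F [-0.9967 -0.1904  3.9086] T [-0.1957  0.1267 -0.0498] op 0.0216
rot(tool deg) [ 0.0372  0.1669 -0.0629] shift(tool now) [ 0.152  -0.6147 -0.817 ] shift(aligned) [ 0.155  -0.6151 -0.8162]
```

Emit:
{"api": "step_arm", "payload": {"increments": [[[0,0,0,0,0,0,0]]]}}

```text
time: 10.6
ee_pos: [0.5439, 0.1684, 0.1143]
ee_rot: [0.158, 1.562, -0.156]
force: [-1.0, -0.4, 2.5]
opening: 0.0212
```

```bash
python3 -c "
from h import *
plan((.543,.168,.1139),-11.5)
"
```

```text
t 10.60 p [0.5439 0.1684 0.1143] F [-1.0421 -0.4431  2.4875] T [-0.1615  0.1389 -0.0292] op 0.0212
rot(tool deg) [ 0.0295  0.1744 -0.0691] shift(tool now) [ 0.4023 -0.5605 -0.8537] shift(aligned) [ 0.4056 -0.5605 -0.8522]
```

Emit:
{"api": "step_arm", "payload": {"increments": [[[0,0.1,0,0.9,0,0,0],[0,0.1,0,0.5,0,5,0]]]}}

```text
time: 10.8
ee_pos: [0.5468, 0.1679, 0.1135]
ee_rot: [0.158, 1.569, -0.156]
force: [-8.0, 1.2, 8.8]
opening: 0.021
```

```bash
python3 -c "
from h import *
plan((.633,.150,.1139),-11.5)
"
```

```text
t 10.80 p [0.5468 0.1679 0.1135] F [-7.9532  1.1891  8.7941] T [ 0.1065  1.2328 -0.0447] op 0.0210
rot(tool deg) [ 0.0696 -0.2425 -0.0492] shift(tool now) [-0.7852 -0.4228 88.0282] shift(aligned) [-0.4122 -0.3164 88.0312]
```

Emit:
{"api": "step_arm", "payload": {"increments": [[[0,-0.1,0,-0.1,0,7,0]]]}}

```text
time: 10.9
ee_pos: [0.5512, 0.1671, 0.1137]
ee_rot: [0.157, 1.573, -0.155]
force: [-7.0, 1.1, 7.9]
opening: 0.0213
```

```bash
python3 -c "
from h import *
plan((.633,.150,.1139),-11.5)
"
```

```text
t 10.90 p [0.5512 0.1671 0.1137] F [-7.0441  1.1087  7.8801] T [0.0877 1.1947 0.0029] op 0.0213
rot(tool deg) [ 0.1139 -0.4327 -0.0183] shift(tool now) [-0.8681 -0.6269 83.527 ] shift(aligned) [-0.2372 -0.461  83.5323]
```

Emit:
{"api": "step_arm", "payload": {"increments": [[[0.1,-0.5,0,-0.1,-0.3,8,0],[0.1,-0.3,0,0.2,-0.2,9,0]]]}}

```text
time: 11.1
ee_pos: [0.5635, 0.165, 0.1137]
ee_rot: [0.158, 1.568, -0.157]
force: [-7.0, 1.0, 7.6]
opening: 0.0212
```

```bash
python3 -c "
from h import *
plan((.633,.150,.1139),-11.5)
"
```

```text
t 11.10 p [0.5635 0.165  0.1137] F [-7.0092  1.0219  7.6015] T [0.1918 1.2296 0.0046] op 0.0212
rot(tool deg) [ 0.0196 -0.1567 -0.0045] shift(tool now) [-0.4144 -0.883  71.133 ] shift(aligned) [-0.2198 -0.8588 71.1342]
```

Emit:
{"api": "step_arm", "payload": {"increments": [[[0,-0.3,0,-0.2,-0.3,9,0],[0,-0.3,0,0,-0.3,9,0]]]}}

```text
time: 11.3
ee_pos: [0.5767, 0.1626, 0.1139]
ee_rot: [0.156, 1.567, -0.156]
force: [-6.0, 1.1, 6.4]
opening: 0.0211
```

```bash
python3 -c "
from h import *
plan((.633,.150,.1139),-11.5)
"
```

```text
t 11.30 p [0.5767 0.1626 0.1139] F [-6.0354  1.1078  6.438 ] T [ 0.1737  1.2993 -0.0164] op 0.0211
rot(tool deg) [ 0.1251 -0.0955  0.0165] shift(tool now) [-0.1309 -1.2784 57.6405] shift(aligned) [-0.0352 -1.1525 57.6433]
```

Emit:
{"api": "step_arm", "payload": {"increments": [[[0.1,-0.3,0,-0.1,-0.3,9,0],[0,-0.3,0,0,-0.3,9,0],[0,-0.3,0,0,-0.3,9,0]]]}}

```text
time: 11.6
ee_pos: [0.5964, 0.1591, 0.1138]
ee_rot: [0.155, 1.567, -0.156]
force: [-5.8, 1.0, 7.3]
opening: 0.0209
```

```bash
python3 -c "
from h import *
plan((.633,.150,.1139),-11.5)
"
```

```text
t 11.60 p [0.5964 0.1591 0.1138] F [-5.7867  0.9729  7.3468] T [ 0.2487  1.5567 -0.031 ] op 0.0209
rot(tool deg) [ 0.1648 -0.0715  0.0513] shift(tool now) [-0.1764 -1.7231 37.7242] shift(aligned) [-0.1309 -1.6144 37.7292]
```

Emit:
{"api": "step_arm", "payload": {"increments": [[[0.1,-0.3,0,-0.2,-0.5,9,0],[0.1,-0.3,0,0,-0.5,9,0],[0,-0.3,0,0,-0.3,9,0]]]}}

```text
time: 11.9
ee_pos: [0.6153, 0.1555, 0.1137]
ee_rot: [0.155, 1.568, -0.157]
force: [-5.6, 0.8, 7.6]
opening: 0.0215
```

```bash
python3 -c "
from h import *
plan((.633,.150,.1139),-11.5)
"
```

```text
t 11.90 p [0.6153 0.1555 0.1137] F [-5.6385  0.8468  7.602 ] T [0.284  1.7614 0.0077] op 0.0215
rot(tool deg) [ 0.1018 -0.1408  0.0743] shift(tool now) [-0.2902 -1.94   18.4418] shift(aligned) [-0.2473 -1.9069 18.4459]
```

Emit:
{"api": "step_arm", "payload": {"increments": [[[0.1,-0.4,0,-0.4,-0.5,9,0],[0,-0.3,0,-0.1,-0.4,9,0]]]}}

```text
time: 12.1
ee_pos: [0.628, 0.1531, 0.1138]
ee_rot: [0.155, 1.567, -0.158]
force: [-5.5, 0.2, 5.8]
opening: 0.0213
```

```bash
python3 -c "
from h import *
plan((.633,.150,.1139),-11.5)
"
```

```text
t 12.10 p [0.628  0.1531 0.1138] F [-5.483   0.2421  5.7869] T [0.312  1.5411 0.014 ] op 0.0213
rot(tool deg) [ 0.081  -0.0873  0.0892] shift(tool now) [-0.134  -2.0493  5.491 ] shift(aligned) [-0.1288 -2.0413  5.4941]
```

Emit:
{"api": "step_arm", "payload": {"increments": [[[0,0,0,-3,-0.3,5,0],[0,0,0,-15,0,2,0],[0,0,0,-12,0,0,0],[0,0,0,0,0,-10,0],[0,0,0,0,0,-30,0],[0,0,0,0,0,-30,0],[0,0,0,0,0,-15,0],[0,0,0,0,0,0,0],[0,0,0,0,0,0,0]]]}}

```text
time: 13.0
ee_pos: [0.5457, 0.1681, 0.141]
ee_rot: [0.154, 1.57, -0.159]
force: [0.3, -0.3, -2.3]
opening: 0.0209
```

```bash
python3 -c "
from h import *
plan((.543,.168,.125),-11.5)
snap('wrist','w5')
cv2.imwrite('pics/c7.png',cv2.resize(snap('side','sd5')[110:230,180:340],None,fx=4,fy=4))
"
```

```text
t 13.00 p [0.5457 0.1681 0.141 ] F [ 0.2656 -0.2835 -2.3189] T [ 0.0053 -0.0111 -0.0255] op 0.0209
rot(tool deg) [ 0.0974 -0.2656  0.2155] shift(tool now) [15.983  -0.5933 -2.518 ] shift(aligned) [15.9688 -0.6577 -2.591 ]
```

View pics/c7.png

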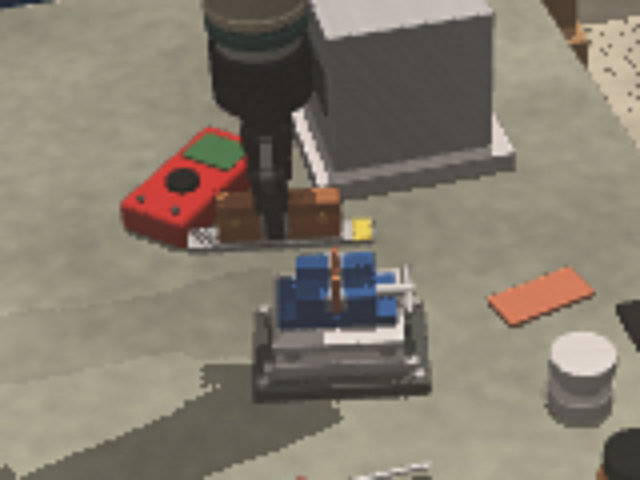

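View pics/w5.png

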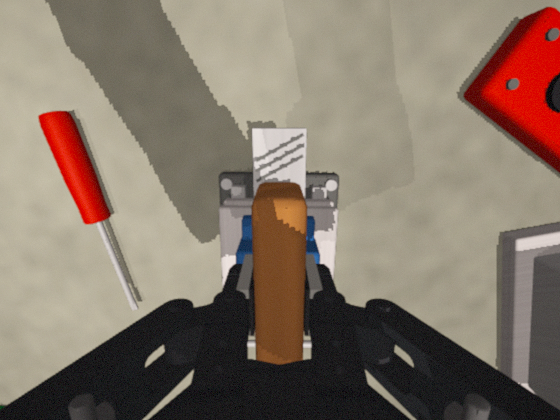

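The file hasn't slipped: heel edge still at row 127, blade level. Now the second stroke.

Emit:
{"api": "step_arm", "payload": {"increments": [[[0.1,-0.2,0.2,8,-0.6,-2,0],[0,-0.1,0,8,0,-1,0],[0,0,0,4,0,0,0],[0,0,0,0,0,0,0]]]}}

```text
time: 13.5
ee_pos: [0.5453, 0.1666, 0.1184]
ee_rot: [0.16, 1.562, -0.161]
force: [0.6, 0.3, -2.9]
opening: 0.0211
```

```bash
python3 -c "
from h import *
plan((.543,.168,.1160),-11.5)
"
```

```text
t 13.50 p [0.5453 0.1666 0.1184] F [ 0.642   0.2746 -2.8668] T [0.0418 0.0332 0.0305] op 0.0211
rot(tool deg) [-0.1906  0.1666  0.0205] shift(tool now) [ 2.381   0.9072 -2.5104] shift(aligned) [ 2.3886  0.9146 -2.5004]
```

Emit:
{"api": "step_arm", "payload": {"increments": [[[-0.2,0.1,0,1.5,0.5,-1,0],[0,0,0,1.5,0.4,-1,0],[0,0,0,0.5,0,0,0]]]}}

```text
time: 13.8
ee_pos: [0.5441, 0.1675, 0.1146]
ee_rot: [0.157, 1.563, -0.158]
force: [-1.0, -1.4, 0.1]
opening: 0.021
```

```bash
python3 -c "
from h import *
plan((.543,.168,.1140),-11.5)
"
```

```text
t 13.80 p [0.5441 0.1675 0.1146] F [-1.0178 -1.4339  0.11  ] T [-0.1703  0.0607 -0.0655] op 0.0210
rot(tool deg) [-0.0139  0.1053  0.0287] shift(tool now) [ 0.6365  0.2166 -1.2064] shift(aligned) [ 0.6388  0.2165 -1.2051]
```

Emit:
{"api": "step_arm", "payload": {"increments": [[[0,0,0,0.7,0,1,0],[0,-0.2,0,0.3,0,6,0]]]}}

```text
time: 14.0
ee_pos: [0.5494, 0.1667, 0.1142]
ee_rot: [0.156, 1.563, -0.158]
force: [-4.2, 1.0, 2.7]
opening: 0.0209
```

```bash
python3 -c "
from h import *
plan((.633,.150,.1140),-11.5)
"
```

```text
t 14.00 p [0.5494 0.1667 0.1142] F [-4.1613  0.9666  2.7298] T [0.0377 0.5919 0.0164] op 0.0209
rot(tool deg) [0.0343 0.134  0.0356] shift(tool now) [ 0.4408  0.2703 85.2922] shift(aligned) [ 0.2415  0.321  85.2928]
```

Emit:
{"api": "step_arm", "payload": {"increments": [[[0,-0.1,0,0.6,0,8,0],[0,-0.3,0,0.2,0,8,0]]]}}

```text
time: 14.2
ee_pos: [0.5647, 0.1643, 0.1141]
ee_rot: [0.155, 1.558, -0.157]
force: [-3.8, 0.8, 3.2]
opening: 0.0214
```

```bash
python3 -c "
from h import *
plan((.633,.150,.1140),-11.5)
"
```

```text
t 14.20 p [0.5647 0.1643 0.1141] F [-3.771   0.803   3.2486] T [0.1271 0.79   0.0076] op 0.0214
rot(tool deg) [0.0985 0.4151 0.0038] shift(tool now) [ 0.5855 -0.4883 69.7921] shift(aligned) [ 0.0798 -0.3683 69.7953]
```

Emit:
{"api": "step_arm", "payload": {"increments": [[[0.1,0.3,0,0.6,-0.2,8,0],[0,0,0,0.3,-0.2,8,0]]]}}

```text
time: 14.4
ee_pos: [0.58, 0.1615, 0.1138]
ee_rot: [0.157, 1.566, -0.157]
force: [-5.7, 1.4, 6.4]
opening: 0.0213
```

```bash
python3 -c "
from h import *
plan((.633,.150,.1140),-11.5)
"
```

```text
t 14.40 p [0.58   0.1615 0.1138] F [-5.6535  1.4328  6.4074] T [ 0.2052  1.3199 -0.001 ] op 0.0213
rot(tool deg) [ 0.0431 -0.0695 -0.0239] shift(tool now) [-0.3065 -0.7875 54.1945] shift(aligned) [-0.2405 -0.7468 54.1954]
```

Net about 9 N. Continuing.

Emit:
{"api": "step_arm", "payload": {"increments": [[[0,-0.2,0,-0.1,-0.2,8,0],[0,-0.3,0,0,-0.2,8,0],[0,-0.3,0,0,-0.2,8,0]]]}}

```text
time: 14.7
ee_pos: [0.6044, 0.1567, 0.1144]
ee_rot: [0.157, 1.555, -0.156]
force: [-4.0, 1.9, 4.0]
opening: 0.0212
```

```bash
python3 -c "
from h import *
plan((.633,.150,.1140),-11.5)
"
```

```text
t 14.70 p [0.6044 0.1567 0.1144] F [-4.0054  1.872   3.9983] T [ 0.23    1.0709 -0.0171] op 0.0212
rot(tool deg) [ 0.0536  0.5901 -0.0706] shift(tool now) [ 0.6598 -0.8613 29.3083] shift(aligned) [ 0.3589 -0.8333 29.3144]
```

Emit:
{"api": "step_arm", "payload": {"increments": [[[0,0.5,0,0.3,-0.3,8,0],[0,0,0,0.1,-0.3,8,0]]]}}

```text
time: 14.9
ee_pos: [0.6209, 0.1531, 0.1142]
ee_rot: [0.158, 1.564, -0.156]
force: [-4.7, 0.4, 3.9]
opening: 0.0212
```

```bash
python3 -c "
from h import *
plan((.633,.150,.1140),-11.5)
"
```

```text
t 14.90 p [0.6209 0.1531 0.1142] F [-4.7492  0.4289  3.9254] T [0.2923 1.1445 0.0324] op 0.0212
rot(tool deg) [ 0.0664  0.038  -0.0886] shift(tool now) [ 0.1929 -0.596  12.4692] shift(aligned) [ 0.1856 -0.5813 12.47  ]
```

Emit:
{"api": "step_arm", "payload": {"increments": [[[0,-0.1,0,0.3,-0.3,8,0]]]}}

```text
time: 15.0
ee_pos: [0.6291, 0.1512, 0.1139]
ee_rot: [0.158, 1.563, -0.156]
force: [-4.7, 0.5, 6.6]
opening: 0.0209
```

Emit:
{"api": "step_arm", "payload": {"increments": [[[0,0,0,-3,-0.3,5,0],[0,0,0,-15,0,2,0],[0,0,0,-12,0,0,0],[0,0,0,0,0,-10,0],[0,0,0,0,0,-30,0],[0,0,0,0,0,-30,0],[0,0,0,0,0,-18,0],[0,0,0,0,0,0,0],[0,0,0,0,0,0,0]]]}}

```text
time: 15.9
ee_pos: [0.5513, 0.1634, 0.1406]
ee_rot: [0.157, 1.551, -0.16]
force: [-0.1, -0.2, -3.0]
opening: 0.0214
```

```bash
python3 -c "
from h import *
plan((.541,.168,.120),-11.5)
"
```

```text
t 15.90 p [0.5513 0.1634 0.1406] F [-0.0734 -0.1926 -3.0128] T [-0.0472 -0.0025  0.0356] op 0.0214
rot(tool deg) [-0.0768  0.8109  0.0418] shift(tool now) [ 20.4195   2.4924 -11.3058] shift(aligned) [ 20.5793   2.4924 -11.0123]
```

Emit:
{"api": "step_arm", "payload": {"increments": [[[0,0.6,0,5,2,-8,0],[0,0.3,0,8,0.5,-4,0],[0,0,0,6,0,0,0],[0,0,0,0,0,0,0]]]}}

```text
time: 16.3
ee_pos: [0.5417, 0.1678, 0.1192]
ee_rot: [0.159, 1.565, -0.16]
force: [0.6, 0.2, -2.4]
opening: 0.0213
```

```bash
python3 -c "
from h import *
plan((.541,.168,.116),-11.5)
"
```

```text
t 16.30 p [0.5417 0.1678 0.1192] F [ 0.5732  0.1996 -2.4487] T [ 0.0098  0.0304 -0.0844] op 0.0213
rot(tool deg) [-0.1648 -0.0179  0.0328] shift(tool now) [ 3.2295  0.0028 -0.7503] shift(aligned) [ 3.2292  0.0031 -0.7513]
```

Emit:
{"api": "step_arm", "payload": {"increments": [[[-0.1,0,0,2,0,0,0],[0,0,0,1.5,0,0,0],[0,0,0,1,0,0,0]]]}}

```text
time: 16.6
ee_pos: [0.5427, 0.1674, 0.1142]
ee_rot: [0.159, 1.565, -0.16]
force: [-1.5, -0.2, 3.0]
opening: 0.0214
```

```bash
python3 -c "
from h import *
plan((.541,.168,.1140),-11.5)
"
```

```text
t 16.60 p [0.5427 0.1674 0.1142] F [-1.4966 -0.1818  2.9713] T [-0.0613  0.0841  0.0804] op 0.0214
rot(tool deg) [-0.1122  0.0179  0.0388] shift(tool now) [ 0.2416  0.2799 -1.7695] shift(aligned) [ 0.2424  0.2832 -1.7689]
```

Emit:
{"api": "step_arm", "payload": {"increments": [[[-0.1,-0.1,0,0.6,0,5,0],[0,-0.2,0,0.2,0,8,0]]]}}

```text
time: 16.8
ee_pos: [0.5528, 0.1656, 0.1141]
ee_rot: [0.156, 1.565, -0.158]
force: [-4.6, 0.7, 4.7]
opening: 0.0213
```

```bash
python3 -c "
from h import *
plan((.633,.150,.1140),-11.5)
"
```

```text
t 16.80 p [0.5528 0.1656 0.1141] F [-4.6264  0.6554  4.7247] T [ 0.113   0.7779 -0.0521] op 0.0213
rot(tool deg) [0.0613 0.016  0.0556] shift(tool now) [ 0.1509  0.6463 81.7018] shift(aligned) [ 0.1288  0.7336 81.7011]
```

Emit:
{"api": "step_arm", "payload": {"increments": [[[0,-0.1,0,0.3,0,8,0],[0,-0.1,0,0.2,0,8,0],[0,-0.1,0,0.2,0,8,0]]]}}

```text
time: 17.1
ee_pos: [0.5764, 0.1614, 0.1143]
ee_rot: [0.155, 1.562, -0.156]
force: [-3.7, 0.6, 3.0]
opening: 0.0215
```

```bash
python3 -c "
from h import *
plan((.633,.150,.1140),-11.5)
"
```

```text
t 17.10 p [0.5764 0.1614 0.1143] F [-3.7127  0.5576  2.957 ] T [0.1703 0.8347 0.0107] op 0.0215
rot(tool deg) [0.131  0.1833 0.023 ] shift(tool now) [ 0.5068 -0.0669 57.7138] shift(aligned) [ 0.3221  0.065  57.7151]
```

Emit:
{"api": "step_arm", "payload": {"increments": [[[0.1,0.1,0,0.6,0,8,0],[0,0,0,0.3,0,8,0]]]}}

```text
time: 17.3
ee_pos: [0.5921, 0.1585, 0.1137]
ee_rot: [0.157, 1.567, -0.157]
force: [-6.2, 1.5, 7.9]
opening: 0.0212
```

```bash
python3 -c "
from h import *
plan((.633,.150,.1140),-11.5)
"
```

```text
t 17.30 p [0.5921 0.1585 0.1137] F [-6.1588  1.4941  7.919 ] T [0.2827 1.4862 0.0089] op 0.0212
rot(tool deg) [ 0.026  -0.0987  0.0253] shift(tool now) [-0.3533 -0.1693 41.7541] shift(aligned) [-0.2815 -0.1501 41.7548]
```

10.5 N, so I'll ease off a little.

Emit:
{"api": "step_arm", "payload": {"increments": [[[0,-0.1,0,-0.2,0,8,0],[0,-0.1,0,0.1,0,8,0]]]}}

```text
time: 17.5
ee_pos: [0.6076, 0.1555, 0.1139]
ee_rot: [0.157, 1.567, -0.158]
force: [-5.5, 1.4, 5.7]
opening: 0.0208
```

```bash
python3 -c "
from h import *
plan((.633,.150,.1140),-11.5)
"
```

```text
t 17.50 p [0.6076 0.1555 0.1139] F [-5.4865  1.4375  5.7494] T [ 0.2653  1.3757 -0.0254] op 0.0208
rot(tool deg) [ 0.0185 -0.1174  0.0264] shift(tool now) [-0.1174 -0.3439 25.9945] shift(aligned) [-0.0643 -0.3355 25.9947]
```

Emit:
{"api": "step_arm", "payload": {"increments": [[[0,-0.2,0,0.1,0,8,0],[0,-0.1,0,0.1,0,8,0],[0,-0.1,0,0.2,0,8,0]]]}}

```text
time: 17.8
ee_pos: [0.6301, 0.151, 0.1136]
ee_rot: [0.157, 1.567, -0.158]
force: [-5.5, 0.7, 5.6]
opening: 0.0211
```

```bash
python3 -c "
from h import *
plan((.633,.150,.1140),-11.5)
"
```

```text
t 17.80 p [0.6301 0.151  0.1136] F [-5.4871  0.6753  5.6187] T [ 0.3217  1.6975 -0.0235] op 0.0211
rot(tool deg) [-0.0086 -0.1356  0.0466] shift(tool now) [-0.4038 -0.4419  3.0308] shift(aligned) [-0.397  -0.442   3.0316]
```

Lift, carry back, then one more stroke for margin.

Emit:
{"api": "step_arm", "payload": {"increments": [[[0,0,0,-3,0,5,0],[0,0,0,-15,0,2,0],[0,0,0,-12,0,0,0],[0,0.3,0,0,0,-10,0],[0,0.3,0,0,0,-30,0],[0,0,0,0,0,-30,0],[0,0,0,0,0,-22,0],[0,0,0,0,0,-5,0],[0,0,0,0,0,0,0]]]}}

```text
time: 18.7
ee_pos: [0.5438, 0.1655, 0.1414]
ee_rot: [0.159, 1.57, -0.163]
force: [0.3, 0.3, -2.8]
opening: 0.0212
```

```bash
python3 -c "
from h import *
plan((.541,.168,.119),-11.5)
"
```

```text
t 18.70 p [0.5438 0.1655 0.1414] F [ 0.313   0.3219 -2.8431] T [-0.0153  0.0096 -0.0179] op 0.0212
rot(tool deg) [-0.2248 -0.2521  0.1752] shift(tool now) [22.4545  1.9074 -3.1085] shift(aligned) [22.4464  1.8512 -3.1999]
```

Emit:
{"api": "step_arm", "payload": {"increments": [[[-0.2,-0.2,0.2,8,1.5,-3,0],[0,-0.1,0,10,0.4,-1,0],[0,0,0,5,0,0,0],[0,0,0,0,0,0,0]]]}}

```text
time: 19.1
ee_pos: [0.5433, 0.1674, 0.1158]
ee_rot: [0.159, 1.56, -0.159]
force: [0.2, -0.2, -1.8]
opening: 0.0211
```

```bash
python3 -c "
from h import *
plan((.541,.168,.1142),-11.5)
"
```

```text
t 19.10 p [0.5433 0.1674 0.1158] F [ 0.2057 -0.2035 -1.7619] T [0.0178 0.0233 0.041 ] op 0.0211
rot(tool deg) [-0.11    0.2705 -0.0499] shift(tool now) [ 1.6308  0.0918 -2.3824] shift(aligned) [ 1.6419  0.0978 -2.3745]
```

Emit:
{"api": "step_arm", "payload": {"increments": [[[-0.1,0.2,0,1,0,0,0],[0,0,0,1,0,0,0]]]}}

```text
time: 19.3
ee_pos: [0.5442, 0.1672, 0.1139]
ee_rot: [0.159, 1.564, -0.157]
force: [-3.0, -0.4, 5.8]
opening: 0.0213
```

```bash
python3 -c "
from h import *
plan((.541,.168,.1140),-11.5)
"
```

```text
t 19.30 p [0.5442 0.1672 0.1139] F [-3.0407 -0.4157  5.8344] T [-0.0377  0.2365 -0.0407] op 0.0213
rot(tool deg) [-0.0441  0.08   -0.058 ] shift(tool now) [-0.1533  0.1519 -3.246 ] shift(aligned) [-0.1489  0.1543 -3.2461]
```

8.4 N. Pushing.

Emit:
{"api": "step_arm", "payload": {"increments": [[[0,-0.1,0,0.2,0,5,0],[0,-0.2,0,0.2,0,8,0],[0,-0.1,0,0.2,0,8,0]]]}}

```text
time: 19.6
ee_pos: [0.5625, 0.164, 0.1144]
ee_rot: [0.158, 1.562, -0.156]
force: [-2.7, 0.0, 2.5]
opening: 0.0213
```

```bash
python3 -c "
from h import *
plan((.633,.150,.1140),-11.5)
"
```

```text
t 19.60 p [0.5625 0.164  0.1144] F [-2.6659  0.0263  2.4669] T [ 0.0705  0.5331 -0.0239] op 0.0213
rot(tool deg) [ 0.0411  0.1773 -0.065 ] shift(tool now) [ 0.6327  0.2828 71.8882] shift(aligned) [ 0.4099  0.3349 71.8896]
```

Emit:
{"api": "step_arm", "payload": {"increments": [[[0,0.1,0,0.6,0,8,0],[0,0,0,0.3,0,8,0]]]}}

```text
time: 19.8
ee_pos: [0.5788, 0.1611, 0.1141]
ee_rot: [0.158, 1.565, -0.156]
force: [-3.6, 0.3, 5.3]
opening: 0.0213
```

```bash
python3 -c "
from h import *
plan((.633,.150,.1140),-11.5)
"
```

```text
t 19.80 p [0.5788 0.1611 0.1141] F [-3.5768  0.2988  5.3286] T [ 0.19    0.9682 -0.0057] op 0.0213
rot(tool deg) [ 0.0593 -0.0014 -0.0901] shift(tool now) [ 0.1137 -0.0818 55.3335] shift(aligned) [ 0.1151 -0.0243 55.3336]
```

Emit:
{"api": "step_arm", "payload": {"increments": [[[0,-0.1,0,0.2,0,8,0],[0,-0.1,0,0.2,0,8,0],[0,0,0,0.2,0,8,0]]]}}

```text
time: 20.1
ee_pos: [0.6028, 0.1563, 0.1139]
ee_rot: [0.158, 1.565, -0.156]
force: [-5.0, 1.2, 7.0]
opening: 0.0212
```

```bash
python3 -c "
from h import *
plan((.633,.150,.1140),-11.5)
"
```

```text
t 20.10 p [0.6028 0.1563 0.1139] F [-5.0315  1.2476  6.9585] T [ 0.238   1.3397 -0.0337] op 0.0212
rot(tool deg) [ 0.048  -0.0213 -0.0937] shift(tool now) [-0.1203 -0.2281 30.8127] shift(aligned) [-0.1085 -0.2025 30.8129]
```

Emit:
{"api": "step_arm", "payload": {"increments": [[[0,-0.1,0,-0.1,0,8,0],[0,-0.1,0,0.1,0,8,0],[0,-0.1,0,0.1,0,8,0]]]}}

```text
time: 20.4
ee_pos: [0.6265, 0.1516, 0.1139]
ee_rot: [0.158, 1.565, -0.156]
force: [-5.7, 1.2, 5.3]
opening: 0.0212
```

```bash
python3 -c "
from h import *
plan((.633,.150,.1140),-11.5)
"
```

```text
t 20.40 p [0.6265 0.1516 0.1139] F [-5.7241  1.2031  5.3083] T [0.2879 1.431  0.0002] op 0.0212
rot(tool deg) [ 0.0234 -0.0081 -0.0859] shift(tool now) [-0.0863 -0.2593  6.7081] shift(aligned) [-0.0849 -0.2567  6.7082]
```

Emit:
{"api": "step_arm", "payload": {"increments": [[[0,0,0,-3,0,5,0],[0,0,0,-15,0,2,0],[0,0,0,-30,0,0,0],[0,0,0,-25,0,0,0],[0,0,0,0,-20,-10,0],[0,0,0,0,-40,-20,0],[0,0,0,0,-40,-20,0],[0,0,0,0,-40,-20,0],[0,0,0,0,-40,-20,0],[0,0,0,0,0,0,0]]]}}

```text
time: 21.4
ee_pos: [0.5196, -0.02, 0.1843]
ee_rot: [0.156, 1.543, -0.163]
force: [0.2, 0.5, -1.4]
opening: 0.0214
```

```bash
python3 -c "
from h import *
plan((.527,-.211,.15),2.5)
"
```

```text
t 21.40 p [ 0.5196 -0.02    0.1843] F [ 0.228   0.5204 -1.4262] T [0.02   0.005  0.0078] op 0.0214
rot(tool deg) [-14.1752   1.2698   0.2554] shift(tool now) [  35.5854 -185.4541   45.0723] shift(aligned) [  34.2505 -191.0943   -0.9706]
```

Emit:
{"api": "step_arm", "payload": {"increments": [[[-2,0.5,0,0,-30,6,0],[-4,0.5,0,0,-40,6,0],[-4,0.2,0.1,0,-40,4,0],[-3,0,0.1,0,-40,2,0],[-1,0,0,0,-30,0,0],[0,0,0,0,-10,0,0],[0,0,0,0,0,0,0]]]}}

```text
time: 22.1
ee_pos: [0.528, -0.2262, 0.1842]
ee_rot: [-0.042, 1.558, 0.029]
force: [0.9, 1.2, -3.1]
opening: 0.0214
```

```bash
python3 -c "
from h import *
plan((.527,-.211,.05),2.5)
"
```

```text
t 22.10 p [ 0.528  -0.2262  0.1842] F [ 0.8729  1.1571 -3.0934] T [0.1146 0.0551 0.01  ] op 0.0214
rot(tool deg) [0.0979 0.6903 0.4933] shift(tool now) [134.057   16.3608  -1.9581] shift(aligned) [134.2069  15.2041  -0.3691]
```

Emit:
{"api": "step_arm", "payload": {"increments": [[[0.1,0.5,0.4,20,10,0,0],[0,0.3,0.2,40,5,0,0],[0,0,0,40,2,0,0],[0,0,0,10,0,0,0],[0,0,0,0,0,0,0]]]}}

```text
time: 22.6
ee_pos: [0.5333, -0.2029, 0.0725]
ee_rot: [-0.036, 1.565, 0.04]
force: [-0.2, 0.0, -2.1]
opening: 0.0209
```

```bash
python3 -c "
from h import *
plan((.527,-.211,.019),2.5)
snap('wrist','w6'); cv2.imwrite('pics/c8.png',cv2.resize(snap('side','sd6')[220:320,200:340],None,fx=4,fy=4))
"
```

```text
t 22.60 p [ 0.5333 -0.2029  0.0725] F [-0.2203  0.0168 -2.1495] T [-0.0442  0.1103  0.0053] op 0.0209
rot(tool deg) [ 0.2668  0.3038 -0.1589] shift(tool now) [53.4755 -7.9001 -6.9904] shift(aligned) [53.5334 -7.7836 -6.6702]
```

View pics/c8.png

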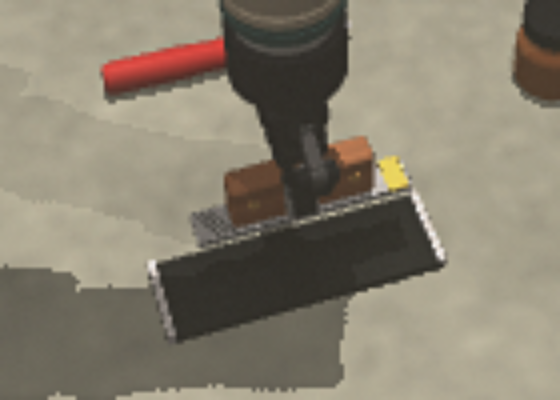

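View pics/w6.png

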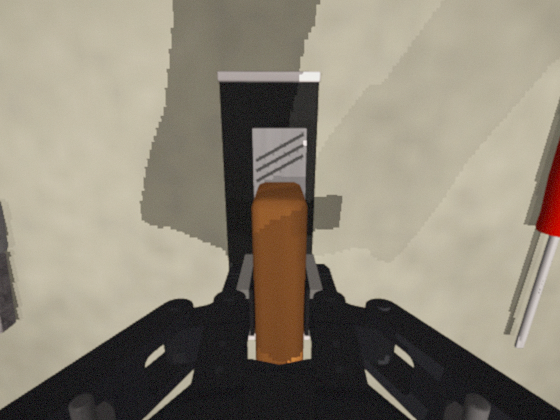

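The file is above the rest, about 8 mm too far to +y (file at column 280, rest centre at column 269). I'll correct that and lower.

Emit:
{"api": "step_arm", "payload": {"increments": [[[0.2,0.2,-0.1,10,-6,-5,0],[0.1,0.1,0,15,-2,-2,0],[0,0,0,12,0,0,0],[0,0,0,2,0,0,0],[0,0,0,0,0,0,0]]]}}

```text
time: 23.2
ee_pos: [0.5304, -0.2149, 0.0365]
ee_rot: [-0.035, 1.56, 0.029]
force: [-0.9, -0.9, -2.8]
opening: 0.0216
```

```bash
python3 -c "
from h import *
plan((.527,-.211,.0187),2.5)
"
```

```text
t 23.20 p [ 0.5304 -0.2149  0.0365] F [-0.9375 -0.9386 -2.8324] T [0.0393 0.046  0.0046] op 0.0216
rot(tool deg) [-0.1685  0.5767  0.2448] shift(tool now) [17.7342  4.1445 -3.4497] shift(aligned) [17.7855  4.0785 -3.2588]
```

Emit:
{"api": "step_arm", "payload": {"increments": [[[-0.1,0.5,0.2,5,3,-2,0],[0,0.2,0.1,7,1,-1,0],[0,0,0,2,0,0,0],[0,0,0,0,0,0,0]]]}}

```text
time: 23.6
ee_pos: [0.5275, -0.2106, 0.0215]
ee_rot: [-0.033, 1.573, 0.035]
force: [0.5, 0.3, -2.2]
opening: 0.0211
```

```bash
python3 -c "
from h import *
plan((.527,-.211,.0187),2.5)
"
```

```text
t 23.60 p [ 0.5275 -0.2106  0.0215] F [ 0.4955  0.3269 -2.2155] T [0.0195 0.0246 0.0621] op 0.0211
rot(tool deg) [-0.0423 -0.1447 -0.0847] shift(tool now) [ 2.8071 -0.3734 -0.5472] shift(aligned) [ 2.8062 -0.3689 -0.5546]
```

Emit:
{"api": "step_arm", "payload": {"increments": [[[0,-0.1,0,1.5,-0.3,0,0],[0,0,0,1.3,0,0,0],[0,0,0,0,0,0,0]]]}}

```text
time: 23.9
ee_pos: [0.5279, -0.211, 0.0189]
ee_rot: [-0.033, 1.57, 0.035]
force: [0.2, -0.6, -2.3]
opening: 0.021
```

```bash
python3 -c "
from h import *
plan((.527,-.211,.0187),2.5)
"
```

```text
t 23.90 p [ 0.5279 -0.211   0.0189] F [ 0.225  -0.5918 -2.3401] T [ 0.0058 -0.0015  0.0145] op 0.0210
rot(tool deg) [-0.0344  0.0072 -0.0662] shift(tool now) [ 0.1576  0.0069 -0.9416] shift(aligned) [ 0.1577  0.0077 -0.9416]
```

Emit:
{"api": "step_arm", "payload": {"increments": [[[0,0,0,0.6,0,0,0],[0,0,0,0.2,0,0,0]]]}}

```text
time: 24.1
ee_pos: [0.528, -0.211, 0.0188]
ee_rot: [-0.033, 1.57, 0.035]
force: [-0.8, 1.0, -1.2]
opening: 0.0213
```

Emit:
{"api": "step_arm", "payload": {"increments": [[[0,0,0,0.2,0,0,26],[0,0,0,0,0,0,35],[0,0,0,0,0,0,60],[0,0,0,0,0,0,70],[0,0,0,0,0,0,70],[0,0,0,0,0,0,70]]]}}

```text
time: 24.7
ee_pos: [0.5294, -0.2117, 0.0192]
ee_rot: [-0.034, 1.567, 0.033]
force: [-0.2, 0.8, -0.0]
opening: 0.0699
```

Emit:
{"api": "step_arm", "payload": {"increments": [[[0,0,0,-10,0,0,70],[0,0,0,-25,0,0,70],[0,0,0,-40,0,0,70],[0,0,0,-40,0,0,70],[0,0,0,-30,0,0,70],[0,0,0,0,0,0,70],[0,0,0,0,0,0,70]]]}}

```text
time: 25.4
ee_pos: [0.5285, -0.2115, 0.1728]
ee_rot: [-0.034, 1.567, 0.033]
force: [-0.1, 0.5, -0.5]
opening: 0.07
```

```bash
python3 -c "
from h import *
show()
snap('wrist','w7'); a=snap('side','sd7'); cv2.imwrite('pics/c9.png',cv2.resize(a[120:340,170:390],None,fx=2.7,fy=2.7))
"
```

```text
t 25.4 p [ 0.5285 -0.2115  0.1728] F [-0.0518  0.5263 -0.4836] op 0.06995060327975496
[[ 0.0038 -0.0426  0.9991]
 [-0.      0.9991  0.0426]
 [-1.     -0.0002  0.0038]]
q [ 0.285   0.5842  0.0722  1.8131 -0.0608  0.7428  2.0033]
```

View pics/w7.png

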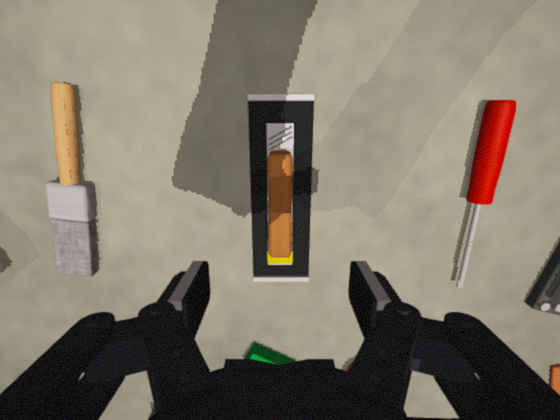

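View pics/c9.png

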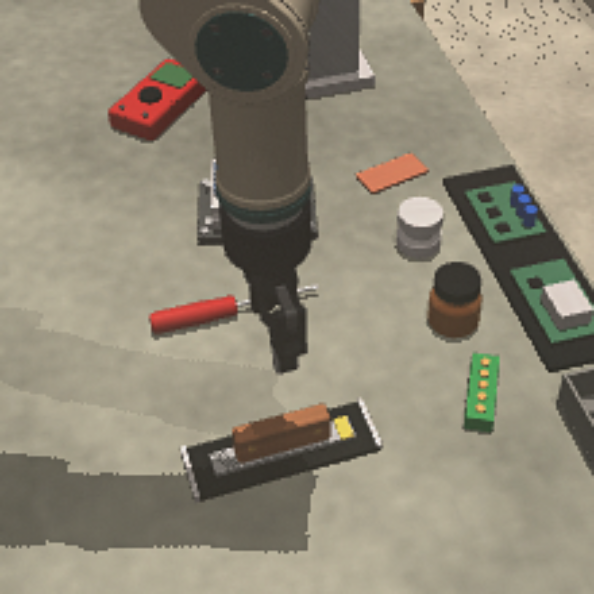

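The file lies flat, aligned and centred on its rest: rest edges at columns 250–313, file around column 280, lips at rows 97 and 279. The other objects look undisturbed, and the arm is clear.

```bash
python3 -c "
from h import *
print(ctrl.finish_job())"
```

```text
the job is handed in; nothing more can be done
None
```

The file made four forward strokes on the copper plate's edge, one more than the minimum asked. It is back flat on its rest, and I handed the job in at about 25.5 s on the robot's clock.

- **Strokes:** Each stroke ran from about 45 mm ahead of the file's centre to about 40 mm behind it. After each one I lifted the file clear and carried it back in the air, about 25 mm or more above the edge.
- **Edge:** I found it by touch at about 0.1045 m above the table. That agrees with the camera estimate of 0.103 to 0.108 m.
- **Pressing force:** During the strokes my readings, less the file's weight, ran from about 5 to 11.5 N, mostly 7 to 10 N. The target was 8 N. The force was read only at the end of each move, every 0.1 to 0.3 s, so I did not see any peaks or dips in between.
- **Direction and level:** The push-back force was 3 to 8 N while pushing. The file stayed within about 0.6° of level.
- **Not measured:** The vise's drag-spring shift could not be read directly. On the second touchdown I commanded about 1 mm of backward travel just as the file met the edge. The force then showed no backward drag.
- **Last pictures:** The file is flat, lengthwise and centred on the rest to within a few millimetres. The gripper is open and clear of it, and the bystander objects I could see look undisturbed. The arm hid most of the vise in that last side picture. I judged all of this by eye.

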